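# Wedge a granite block tight in a carving clamp

### The arm

A 6-joint arm with a two-finger parallel gripper is mounted at the origin on the work surface. World frame = base frame: x ahead of the robot, y to its left, z up, the work surface at z = 0. Lengths are in mm, angles in rad, forces in N, time in s.
With the tool pointing down it reaches from about 300 to 775 mm from the base axis. Payload 14.6 kg.
Tool frame: the origin (TCP) lies midway between the tips of the shut fingers; the grasp point (between the pads) lies grasp_offset behind it (grasp_offset is the distance from the TCP to the grasp point, in mm); z points along the fingers, y is the line along which they close (so a half turn about z gives the same grasp; the last joint's range is limited). The gripper opens to 94 mm and grips with 3 to 60 N. Pads are 16 mm wide; open, the fingers measure 119 mm over their backs; the gripper's body (75 mm by 177 mm) begins 78 mm behind the grasp point.
Start: joints at [-1.298, 0.3, 1.521, -0, 1.321, -0.067], TCP at [183.307, -518.544, 205.446] pointing down, gripper open.
Joint ranges: [-3.03, 3.03], [-0.79, 2.21], [0.23, 2.52], [-1.04, 4.18], [0, 3.07], [-2.55, 2.55]. Speed limits (rad/s): [2.22, 2.22, 2.57, 3.14, 3.14, 3.14].

### API

Orientations are given as [roll, pitch, yaw] about the fixed x, y, z axes, in that order (R = Rz(yaw) Ry(pitch) Rx(roll)).
In Python, from cell import * gives the robot as it stands. The module is installed in compiled form; this text tells all that it offers.
- The arm moves only by the shell command python3 -m jog 'ROWS' [FORCE]. ROWS is JSON, a list of rows, each a list of 3 entries, a list of its own where there are three numbers: the finger opening in mm, from 0 to 94, then the shift along the tool's x, y, z in units of 50 mm (1.0 is 50 mm), then the turn about the tool's z in units of 180 degrees (1.0 is 180 degrees). In form: [[fingers, [dx, dy, dz], twist], ...]. A call has 1 to 20 rows; each row shifts and turns the commanded pose from where the row before left it, along the tool's axes as they then stand; what a row does not reach is not made up. A row lasts 1/10 s, in which the tool goes at most 50 mm and 8.59 degrees, less where a joint would pass 70% of its speed; a pose out of reach is approached as far as the arm can. A call with a number of a shift or a turn outside -1 to 1 is refused whole. A call with a gripper value outside its range is refused whole. The fingers move at their own pace and stop on an object; FORCE is the grip in N (left out, the last holds). Time passes only in rows, so rows that do not move let the fingers close. It gives the time, the measured TCP pose, the force, the opening and the grip force at its end, in the units of the state.
- read_state(): the state, without advancing time (a new reading comes with each control period).
- camera(name): name is "scene" or "top" or "wrist"; returns the picture (400x640x3 uint8, red, green, blue); there is no depth.
- calibration(name): a dict with "mtx" (3x3 intrinsics, pixels), "distortion" ([k1, k2, p1, p2, k3] as OpenCV has them; the pictures are not rectified), "cam_to_world" (4x4, takes a point from camera to world coordinates); the wrist camera has in their place "hand_eye" (4x4, takes a point from camera to tool coordinates, whose origin is the TCP and whose axes are the flange's). Camera axes: x right, y down, z forward; pixel columns grow to the right and rows downward; lengths in mm; the calibration is good to about 2 mm. A picture is of the moment at which its call begins: read the wrist's pose just before it. calibration takes no time and is no camera call.
- sign_off(): hands the job in; it is judged then, once.
Trained networks look in the newest picture that a camera, given by its name, has taken for a name from the list of things; names that differ only in an ending like _2 or _b are one class to them, and where a whole thing is asked for, a point or a joint stands for the part that bears it (a point fixed in the world has none). Each returns a list of dicts, best first, with "conf" (0 to 1); they miss things now and then, are a little off and sometimes report something else, mostly with a low value. They report only what shows in the picture. A call takes as long as a camera call. They do not tell look-alikes from the thing itself.
- regions_of(camera, query): "pixels" (400x640 bool, what is visible of it) and "rect" ([centre column, centre row, width, height] in pixels, round what is visible of it).
The state is a dict: "clock": time; "joints": joint angles; "qd": joint speeds; "effort": joint torques, N m; "eef_pos": TCP position; "eef_rot": TCP orientation; "wrist_force": force on the tool from outside, world axes, zero at the start; "moment": the same for the moment, N m; "finger_gap": finger opening in mm; "finger_force": force on a finger pad.
Only numpy, scipy, OpenCV 4.12 (cv2) and the standard library are available. Lean on these libraries where they do the work, as an engineer would, in place of code of your own. Each camera call takes 0.05 s, during which the arm holds its last target. There are 200 camera calls.

### The job

Lay the brown granite block on the bed of the blue wedge clamp, lengthwise between the jaws with one end against the aluminium jaw, and hang the orange wedge from the rack in the slot between the block's other end and the sloped blue cheek. Then tap the wedge down with the flat of the mallet (not with the fingers), in at least two separate taps with the mallet lifted clear between, until the sprung aluminium jaw is pushed right back on its stop and everything is locked tight, and stand the mallet back upright, head down, on its round black pad. Leave the grey spare wedge and all the other things where they are.

Things in the scene. Friction and masses are not known exactly. Their poses are not given: they have to be found in the camera images.
- clamp: Fixed clamp: steel bed 110 (x) x 230 (y) x 12 mm, blue ends. Origin: centre of its underside; y runs from the sprung aluminium jaw (-y end) to the fixed sloped cheek (+y end). Jaw: 76 wide, 46 high above the bed, face at y = -60 at rest. Cheek: 70 wide, 60 high above the bed, leaning away 1 in 5: at height h above the bed its face is at y = 63 + 0.2 h (mm). Long sides open.
- jaw (a joint): Sprung jaw, in m: 0 at rest, 0.003 when pushed 3 mm towards the clamp's -y onto its stop. It pushes back with 5.5 N from the start, 10 N at the stop. The faces are waxed: 10 to 20 N down on the wedge drives it home and friction then keeps it there.
- seat (a point): Point on the clamp where the block's centre lies when its end just touches the resting jaw: clamp (0, -5, 37) mm. Axes as the clamp.
- slot (a point): Where the orange wedge's centre point lies when locked home, jaw on its stop: clamp (0, 61, 72) mm (wedge underside 10 mm, top 110 mm above the bed). Axes as the clamp. Hung loosely, the block touching the resting jaw, the wedge stands 15 mm higher, and 5 mm higher still per mm of gap between block and jaw.
- stone_mid (a point): Centre of the brown granite block (loose, about 0.8 kg), a plain bar 56 (x) x 110 (y) x 50 (z) mm lying on the table; point 25 mm above its underside. Grasp it across its 56 mm width (x). y is its long axis.
- wedge_mid (a point): Orange wedge (loose, 0.13 kg), 100 tall, 44 wide (x), thick end up, standing in a pocket of the rack; point 50 mm above its underside. One big face is upright, at y = -14 mm (goes to the block); the other slopes 1 in 5, from y = +4 at the underside to about +23 at the top (goes to the cheek; y points to the sloped side). Grasp across its 44 mm width (x), in its top 40 mm.
- spare_mid (a point): Centre of the grey spare wedge (loose), the same shape but 80 mm tall, standing in the other pocket. Not to be used or moved. Which pocket holds which varies.
- rack: Fixed plywood rack 80 (x) x 130 (y) x 40 mm with two open-topped pockets at y = +28.5 and -28.5 mm, pocket floor at z = 6 mm; origin at the centre of its underside. It and the mallet's pad may stand on either side of the clamp.
- mallet_grip (a point): Point on the axis of the mallet (loose, 0.45 kg) in its handle, 110 mm above its flat striking face. Round white nylon head 62 mm across and 70 mm high, wooden handle 25 mm across up to 132 mm; it stands upright head down on its pad. z points up the handle. Strike with the flat underside of the head.
- pad: Fixed round black rubber pad for the mallet, 100 mm across, 6 mm thick; origin at the centre of its underside.
- offcut: Loose cream limestone offcut 56 x 80 x 45 mm; bystander. It and the granite block lie left and right in front of the robot, either way round. Origin at the centre of its underside.
- chisel_a: Loose point chisel, 160 mm long, lying between the robot and the clamp; bystander. Origin at the middle of its underside, x along it.
- chisel_b: Loose flat chisel, 190 mm long, lying beyond the clamp; bystander. Origin as above.
- brush: Loose brush lying at the far left; bystander. Origin at its underside.
- tin: Loose green tin 66 mm across, 90 mm high, at the far right; bystander. Origin at the centre of its underside.
Things that resemble listed ones, but are neither listed nor needed, are in the scene too. There is more than one size of the part that bears wedge_mid; the job needs the middle-sized.

How it is judged:
By the outcome, as a careful person would: the job done as asked, in the order asked, and still so for the second after the job is handed in, with the robot touching nothing.
It also fails if it takes over 72 s, if anything falls off the work surface, if the arm or the gripper's body presses on something with over 40 N, if the wrist force passes 120 N, or if a joint passes its speed limit or range.

## Working session

There is one attempt and no reset: what is moved stays moved. The work goes in short steps, Python scripts to look and compute and a shell command to move; the robot and the scene stay as the last step left them, time stands still between calls to the robot, and variables do not carry over. Pictures are saved under pics/ and viewed, at most 10 in all, crops included, and the job is handed in when it is done.

```bash
mkdir -p pics
cat > h.py <<'E'
from cell import *
import numpy as np, cv2
from scipy.spatial.transform import Rotation as R
def c2w(cam):
    c=calibration(cam); K=np.array(c['mtx'],float); D=np.array(c['distortion'],float)
    if 'cam_to_world' in c: T=np.array(c['cam_to_world'])
    else:
        s=read_state(); M=np.eye(4); M[:3,:3]=R.from_euler('xyz',s['eef_rot']).as_matrix(); M[:3,3]=s['eef_pos']; T=M@np.array(c['hand_eye'])
    return K,D,T
def w(cam,uv,z,T=None):
    K,D,T0=c2w(cam); T=T0 if T is None else T
    n=cv2.undistortPoints(np.array(uv,float).reshape(-1,1,2),K,D).reshape(-1,2)
    d=np.c_[n,np.ones(len(n))]@T[:3,:3].T; o=T[:3,3]
    return o+d*((z-o[2])/d[:,2])[:,None]
def px(cam,P):
    K,D,T=c2w(cam); Ti=np.linalg.inv(T); 
    return cv2.projectPoints(np.array(P,float).reshape(-1,3),cv2.Rodrigues(Ti[:3,:3])[0],Ti[:3,3],K,D)[0].reshape(-1,2)
def snap(cam,name):
    im=camera(cam); cv2.imwrite('pics/'+name,im[:,:,::-1]); return im
E
python3 - <<'E'
from h import *
for c in ('top','scene'):
    snap(c,c+'0.png'); print(c,c2w(c)[2].round(2).tolist())
    for q in 'clamp jaw stone_mid wedge_mid spare_mid rack mallet_grip pad offcut chisel_a brush tin'.split():
        for r in regions_of(c,q)[:3]:
            if r['conf']>.2: print(c,q,round(r['conf'],2),np.round(r['rect']).tolist(), w(c,[r['rect'][:2]],30)[0,:2].round().tolist())
print(read_state())
E
```

```text
top [[0.01, -0.99, 0.1, 496.28], [-1.0, -0.01, 0.01, 72.3], [-0.01, -0.1, -0.99, 1011.77], [0.0, 0.0, 0.0, 1.0]]
top clamp 0.6 [358.0, 208.0, 94.0, 52.0] [576.0, -17.0]
top clamp 0.6 [244.0, 213.0, 23.0, 20.0] [557.0, 294.0]
top jaw 0.77 [382.0, 210.0, 13.0, 27.0] [571.0, -83.0]
top stone_mid 0.92 [247.0, 267.0, 51.0, 29.0] [413.0, 280.0]
top wedge_mid 0.88 [219.0, 208.0, 26.0, 21.0] [570.0, 362.0]
top wedge_mid 0.87 [144.0, 231.0, 51.0, 21.0] [505.0, 562.0]
top wedge_mid 0.6 [185.0, 198.0, 19.0, 12.0] [597.0, 456.0]
top spare_mid 0.57 [244.0, 213.0, 20.0, 16.0] [557.0, 293.0]
top spare_mid 0.38 [469.0, 210.0, 30.0, 39.0] [574.0, -318.0]
top rack 0.49 [384.0, 210.0, 14.0, 31.0] [570.0, -88.0]
top mallet_grip 0.95 [475.0, 207.0, 34.0, 29.0] [582.0, -335.0]
top mallet_grip 0.26 [351.0, 142.0, 70.0, 10.0] [759.0, 3.0]
top pad 0.98 [468.0, 210.0, 36.0, 36.0] [573.0, -314.0]
top offcut 0.58 [445.0, 268.0, 38.0, 31.0] [416.0, -250.0]
top offcut 0.4 [241.0, 161.0, 68.0, 17.0] [700.0, 307.0]
top chisel_a 0.85 [351.0, 143.0, 64.0, 10.0] [756.0, 3.0]
top chisel_a 0.81 [344.0, 266.0, 60.0, 8.0]
[... 1250 characters left out ...]
34.0] [719.0, -247.0]
{'clock': 1.3, 'joints': array([-1.29759986e+00,  2.99915471e-01,  1.52097613e+00,  8.65813649e-06,
        1.32070199e+00, -6.65874763e-02]), 'qd': array([-0.00127032, -0.00067787, -0.00154056,  0.00151834, -0.00043961,
        0.00157111]), 'effort': array([-1.29103213e-03, -5.31664038e+01, -3.52914190e+01,  7.07941130e-02,
        2.13001831e-02,  1.53332046e-06]), 'eef_pos': array([ 183.31163528, -518.55222649,  205.44719758]), 'eef_rot': array([-3.14159227e+00, -8.43287132e-06,  3.39781801e-01]), 'wrist_force': array([0.08087581, 0.00219816, 0.26394615]), 'moment': array([ 0.00752218, -0.02466291, -0.01189777]), 'finger_force': 0.0, 'finger_gap': 94.00671295919047}
```

Run:
```python
import cv2
a=cv2.imread('pics/top0.png')[120:300,110:510]; b=cv2.imread('pics/scene0.png')[120:310,180:520]
a=cv2.resize(a,(800,360),interpolation=3); cv2.imwrite('pics/topc.png',a)
cv2.imwrite('pics/scenec.png',cv2.resize(b,(800,447),interpolation=3))
```

```text
(no output)
```

View pics/topc.png

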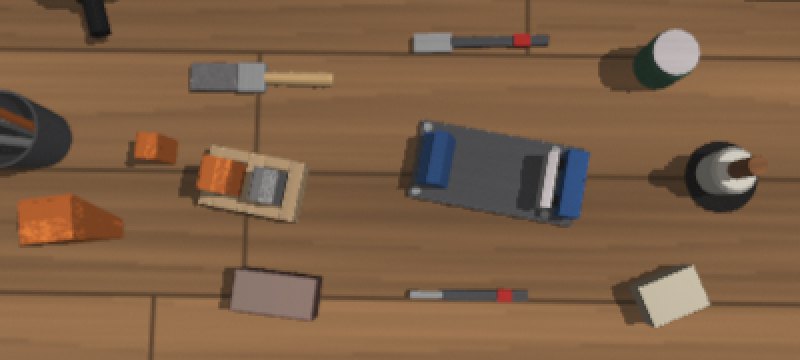

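View pics/scenec.png

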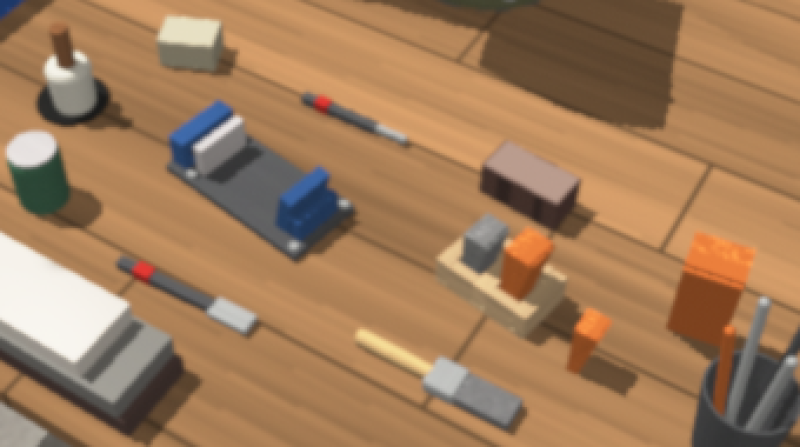

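```bash
cat >> h.py <<'E'
def mv(*P, yaw=None):
    "print shift in tool units to target TCP xyz (tool orientation now); yaw: desired world yaw, printed as twist"
    s=read_state(); Rm=R.from_euler('xyz',s['eef_rot']).as_matrix()
    for p in P: print('to',np.round(p,1),'units',(Rm.T@(np.array(p)-s['eef_pos'])/50).round(3))
    if yaw is not None:
        d=(s['eef_rot'][2]-yaw); d=(d+np.pi/2)%np.pi-np.pi/2; print('twist',round(d/np.pi,4),'rows',round(abs(d)/np.radians(8.59),1))
E
python3 - <<'E'
from h import *
print(np.array(calibration('wrist')['hand_eye']).round(3), calibration('wrist')['mtx'])
mv([480,-20,330],yaw=-.15)
E
python3 -c "import cell;print(cell.read_state().keys(), getattr(cell,'grasp_offset',None))"
```

```text
[[ 1.00000e-03 -9.70000e-01 -2.42000e-01  6.92190e+01]
 [ 1.00000e+00  1.00000e-03  1.00000e-03  7.38000e-01]
 [-1.00000e-03 -2.42000e-01  9.70000e-01 -1.79028e+02]
 [ 0.00000e+00  0.00000e+00  0.00000e+00  1.00000e+00]] [[299.42267916   0.         319.72744534]
 [  0.         299.42267916 200.40259285]
 [  0.           0.           1.        ]]
to [480 -20 330] units [ 8.918 -7.423 -2.491]
twist 0.1559 rows 3.3
dict_keys(['clock', 'joints', 'qd', 'effort', 'eef_pos', 'eef_rot', 'wrist_force', 'moment', 'finger_force', 'finger_gap']) 18.8
```

```bash
python3 -m jog '[[94,[0.595,-0.495,-0.15],0],[94,[0.595,-0.495,-0.15],0],[94,[0.595,-0.495,-0.15],0],[94,[0.595,-0.495,-0.15],0],[94,[0.595,-0.495,-0.15],0],[94,[0.595,-0.495,-0.15],0],[94,[0.595,-0.495,-0.15],0],[94,[0.595,-0.495,-0.15],0],[94,[0.595,-0.495,-0.15],0],[94,[0.595,-0.495,-0.15],0],[94,[0.595,-0.495,-0.15],0],[94,[0.595,-0.495,-0.15],0],[94,[0.595,-0.495,-0.15],0],[94,[0.595,-0.495,-0.15],0],[94,[0.595,-0.495,-0.15],0],[94,[0,0,0],0.039],[94,[0,0,0],0.039],[94,[0,0,0],0.039],[94,[0,0,0],0.039],[94,[0,0,0],0]]'
python3 - <<'E'
from h import *
snap('wrist','w1.png'); T=c2w('wrist')[2]
for q in 'clamp jaw mallet_grip pad'.split():
    for r in regions_of('wrist',q)[:2]:
        m=r['pixels'].astype('uint8'); c=max(cv2.findContours(m,0,1)[0],key=cv2.contourArea)
        print(q,round(r['conf'],2),np.round(r['rect']).tolist(),w('wrist',[r['rect'][:2]],12)[0,:2].round().tolist(),cv2.boxPoints(cv2.minAreaRect(c)).round().tolist())
E
```

```text
clock: 3.3
eef_pos: [480.3, -19.7, 317.9]
eef_rot: [-3.142, 0.0, -0.152]
wrist_force: [-0.2, 0.6, 0.2]
finger_gap: 93.7
finger_force: 0.0
clamp 0.8 [313.0, 105.0, 155.0, 73.0] [581.0, -26.0] [[233.0, 141.0], [234.0, 68.0], [391.0, 71.0], [390.0, 144.0]]
jaw 0.81 [355.0, 105.0, 15.0, 56.0] [572.0, -90.0] [[346.0, 132.0], [348.0, 77.0], [362.0, 78.0], [359.0, 132.0]]
mallet_grip 0.83 [532.0, 70.0, 95.0, 49.0] [588.0, -369.0] [[477.0, 68.0], [564.0, 26.0], [583.0, 67.0], [496.0, 108.0]]
pad 0.63 [502.0, 76.0, 56.0, 68.0] [584.0, -322.0] [[466.0, 54.0], [517.0, 41.0], [534.0, 103.0], [483.0, 117.0]]
```

View pics/w1.png

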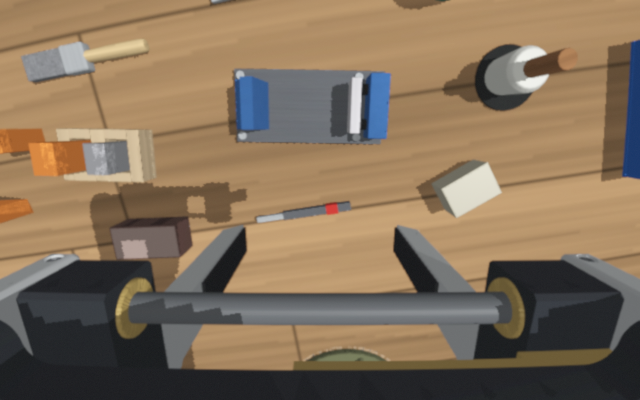

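```bash
python3 - <<'E'
from h import *
from scipy.optimize import least_squares
r=regions_of('wrist','clamp')[0]
c=max(cv2.findContours(r['pixels'].astype('uint8'),0,1)[0],key=cv2.contourArea).reshape(-1,2).astype(float)
P=w('wrist',c,12)[:,:2]
u,v=c.T
A=P[(v<85)&(u>275)&(u<340)];B=P[(v>125)&(u>255)&(u<345)];C=P[(u<245)&(v>85)&(v<128)]
def f(p):
    x,y,t=p; Rm=np.array([[np.cos(t),-np.sin(t)],[np.sin(t),np.cos(t)]]); g=lambda Q:(Q-[x,y])@Rm
    return np.r_[g(A)[:,0]-55,g(B)[:,0]+55,g(C)[:,1]-115]
s=least_squares(f,[575,-20,-.15],loss='soft_l1'); print(len(A),len(B),len(C),s.x, np.abs(s.fun).max())
im=cv2.imread('pics/w1.png')
x,y,t=s.x
for cc in [(55,115),(-55,115),(-55,-115),(55,-115)]:
    q=[x+cc[0]*np.cos(t)-cc[1]*np.sin(t),y+cc[0]*np.sin(t)+cc[1]*np.cos(t),12]; print(px('wrist',q).round(1))
j=regions_of('wrist','jaw')[0]; print(j['rect'])
for h in (58,): print('jaw face model px',[px('wrist',[x+a*np.cos(t)+60*np.sin(t),y+a*np.sin(t)-60*np.cos(t),h]).round(1).tolist() for a in(-38,38)])
E
python3 -m jog '[[94,[-0.41,-0.635,0.173],0],[94,[-0.41,-0.635,0.173],0],[94,[-0.41,-0.635,0.173],0],[94,[-0.41,-0.635,0.173],0],[94,[-0.41,-0.635,0.173],0],[94,[-0.41,-0.635,0.173],0],[94,[-0.41,-0.635,0.173],0],[94,[-0.41,-0.635,0.173],0],[94,[-0.41,-0.635,0.173],0],[94,[0,0,0],0]]'
python3 - <<'E'
from h import *
snap('wrist','w2.png')
for q in 'stone_mid wedge_mid spare_mid rack'.split():
    for r in regions_of('wrist',q)[:3]:
        m=r['pixels'].astype('uint8'); c=max(cv2.findContours(m,0,1)[0],key=cv2.contourArea)
        print(q,round(r['conf'],2),np.round(r['rect']).tolist(),w('wrist',[r['rect'][:2]],40)[0,:2].round().tolist(),cv2.boxPoints(cv2.minAreaRect(c)).round().tolist())
E
```

```text
64 89 42 [ 5.81037144e+02 -2.11829201e+01 -1.84645916e-01] 3.9309599323666404
[[235.4  65.9]]
[[237.  139.4]]
[[380.9 144.8]]
[[386.8  71.7]]
[354.7, 105.2, 14.8, 56.3]
jaw face model px [[[350.1, 133.2]], [[353.4, 77.1]]]
clock: 4.65
eef_pos: [338.7, 292.8, 239.0]
eef_rot: [3.141, 0.002, -0.146]
wrist_force: [0.2, -0.9, -0.1]
finger_gap: 93.9
finger_force: 0.0
stone_mid 0.71 [323.0, 120.0, 91.0, 51.0] [415.0, 274.0] [[276.0, 98.0], [369.0, 94.0], [371.0, 143.0], [278.0, 146.0]]
stone_mid 0.55 [519.0, 92.0, 124.0, 28.0] [415.0, 32.0] [[456.0, 96.0], [577.0, 77.0], [579.0, 91.0], [458.0, 110.0]]
wedge_mid 0.92 [242.0, 12.0, 42.0, 15.0] [550.0, 347.0] [[223.0, 0.0], [263.0, 0.0], [263.0, 18.0], [223.0, 18.0]]
wedge_mid 0.89 [76.0, 63.0, 152.0, 90.0] [529.0, 559.0] [[-5.0, 100.0], [2.0, 13.0], [156.0, 26.0], [149.0, 112.0]]
spare_mid 0.68 [293.0, 10.0, 38.0, 20.0] [542.0, 289.0] [[276.0, 0.0], [311.0, 0.0], [311.0, 20.0], [276.0, 20.0]]
spare_mid 0.26 [589.0, 3.0, 72.0, 5.0] [506.0, -56.0] [[553.0, 0.0], [624.0, 0.0], [624.0, 5.0], [553.0, 5.0]]
rack 0.94 [273.0, 23.0, 113.0, 41.0] [533.0, 314.0] [[216.0, 0.0], [330.0, 0.0], [330.0, 43.0], [216.0, 43.0]]
rack 0.49 [594.0, 3.0, 61.0, 4.0] [505.0, -62.0] [[562.0, 0.0], [623.0, 0.0], [623.0, 5.0], [562.0, 5.0]]
```

View pics/w2.png

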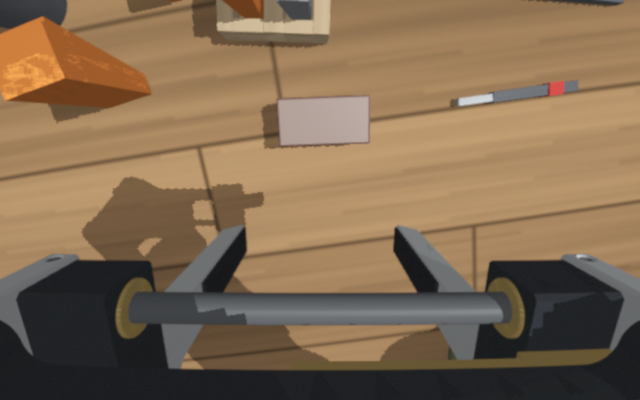

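```bash
cat >> h.py <<'E'
def rectw(cam,mask,z):
    c=max(cv2.findContours(mask.astype('uint8'),0,1)[0],key=cv2.contourArea).reshape(-1,2)
    h=w(cam,c,z)[:,:2].astype(np.float32); b=cv2.boxPoints(cv2.minAreaRect(h)); e=b[1]-b[0]; f=b[2]-b[1]
    L,S=(e,f) if np.hypot(*e)>np.hypot(*f) else (f,e)
    a=np.arctan2(L[1],L[0])-np.pi/2; a=(a+np.pi/2)%np.pi-np.pi/2
    return b.mean(0).round(1), np.hypot(*L).round(1),np.hypot(*S).round(1), a.round(4)   # centre, long, short, yaw with y=long
E
python3 - <<'E'
from h import *
print('stone wrist',rectw('wrist',regions_of('wrist','stone_mid')[0]['pixels'],50))
# pixel corners of clamp in w1 with its pose
T0=np.array(calibration('wrist')['hand_eye']); M=np.eye(4); M[:3,:3]=R.from_euler('xyz',[np.pi,0,-.152]).as_matrix(); M[:3,3]=[480.3,-19.7,317.9]
Q=w('wrist',[(236.5,69.5),(237.5,141.5),(382.5,143.5)],12,M@T0)[:,:2]; print('clamp corners',Q.round(1).tolist(), np.hypot(*(Q[0]-Q[1])),np.hypot(*(Q[2]-Q[1])),'centre',(Q[0]+Q[2])/2)
e=Q[1]-Q[2]; print('yaw',np.arctan2(e[1],e[0])-np.pi/2)
e=Q[0]-Q[1]; print('yaw',np.arctan2(e[1],e[0]))
camera('top')
print('stone top',rectw('top',regions_of('top','stone_mid')[0]['pixels'],50))
print('rack top',[(x['conf'],x['rect'],rectw('top',x['pixels'],40)) for x in regions_of('top','rack')[:2]])
print('clamp top',rectw('top',regions_of('top','clamp')[0]['pixels'],12))
E
```

```text
stone wrist (array([415.7, 273. ], dtype=float32), np.float32(110.1), np.float32(56.7), np.float32(-0.1113))
clamp corners [[651.1, 80.7], [545.2, 101.7], [507.2, -126.8]] 108.04286429250193 231.69645296270923 centre [579.16008209 -23.07673849]
yaw -0.16477394286993796
yaw -0.1962927417767532
stone top (array([415.2, 275.1], dtype=float32), np.float32(118.8), np.float32(61.8), np.float32(-0.0787))
rack top [(0.93, [236.7, 212.1, 51.2, 39.5], (array([559.8, 309.8], dtype=float32), np.float32(136.5), np.float32(79.9), np.float32(-0.1758))), (0.3, [359.4, 207.6, 87.1, 54.8], (array([578.3, -18.2], dtype=float32), np.float32(233.0), np.float32(111.2), np.float32(-0.1542)))]
clamp top (array([580.5, -21.4], dtype=float32), np.float32(237.1), np.float32(110.2), np.float32(-0.1701))
```

```bash
python3 -m jog '[[94,[0,0,0],-0.0465],[94,[0,0,0],-0.0465],[94,[0,0,0],-0.0465],[94,[0,0,0],-0.0465],[94,[0,0,0],-0.0465],[94,[0,0,0],-0.0465],[94,[0,0,0],-0.0465],[94,[0,0,0],-0.0465],[94,[0,0,0],-0.0465],[94,[0,0,0],-0.0465],[94,[0,0,0],-0.0465],[94,[-0.071,0.523,0.5],0],[94,[-0.071,0.523,0.5],0],[94,[-0.071,0.523,0.5],0],[94,[0,0,0],0]]'
python3 - <<'E'
from h import *
mv([415.5,273.5,7],yaw=1.46)
E
```

```text
clock: 6.65
eef_pos: [418.2, 269.2, 161.9]
eef_rot: [-3.138, 0.003, 1.454]
wrist_force: [0.1, 0.9, -0.1]
finger_gap: 93.8
finger_force: 0.0
to [415.5 273.5   7. ] units [ 0.089 -0.052  3.098]
twist -0.0018 rows 0.0
```

```bash
python3 -m jog '[[94,[0.03,-0.02,0.4],0],[94,[0.03,-0.02,0.4],0],[94,[0.03,-0.02,0.4],0],[94,[0,0,0.5],0],[94,[0,0,0.5],0],[94,[0,0,0.5],0],[94,[0,0,0.3],0],[94,[0,0,0.09],0],[94,[0,0,0],0],[50,[0,0,0],0],[50,[0,0,0],0],[50,[0,0,0],0],[50,[0,0,0],0],[50,[0,0,0],0]]' 40
```

```text
clock: 8.05
eef_pos: [414.8, 275.7, 10.8]
eef_rot: [-3.141, -0.0, 1.457]
wrist_force: [-3.4, -0.3, 1.8]
finger_gap: 57.5
finger_force: 1.9
```

```bash
python3 -m jog '[[50,[0,0,0],0],[50,[0,0,0],0],[50,[0,0,-0.3],0],[50,[0,0,-0.6],0],[50,[0,0,-0.7],0],[50,[0,0,-0.7],0],[50,[0,0,-0.7],0],[50,[-0.553,0.394,0],0],[50,[-0.553,0.394,0],0],[50,[-0.553,0.394,0],0],[50,[-0.553,0.394,0],0],[50,[-0.553,0.394,0],0],[50,[-0.553,0.394,0],0],[50,[-0.553,0.394,0],0],[50,[-0.553,0.394,0],0],[50,[-0.553,0.394,0],0],[50,[-0.553,0.394,0],0],[50,[0,0,0],0.0172],[50,[0,0,0],0],[50,[0,0,0],0]]' 40
python3 - <<'E'
from h import *
snap('wrist','w3.png')
mv([579.2,-20,70],yaw=1.403)
for q in ['clamp','jaw','stone_mid']:
    for r in regions_of('wrist',q)[:1]: print(q,r['conf'],r['rect'])
t=-.168
f=lambda a,b,h:[579.5+a*np.cos(t)-b*np.sin(t),-21.5+a*np.sin(t)+b*np.cos(t),h]
for n,p in dict(c1=f(55,115,12),c2=f(-55,115,12),k1=f(35,75,72),k2=f(-35,75,72)).items(): print(n,px('wrist',p).round())
E
```

```text
clock: 10.05
eef_pos: [578.7, -21.2, 159.8]
eef_rot: [-3.14, 0.0, 1.404]
wrist_force: [0.6, 0.0, -6.5]
finger_gap: 55.6
finger_force: 40.0
to [579.2 -20.   70. ] units [0.02  0.008 1.802]
twist 0.0005 rows 0.0
clamp 0.96 [323.6, 114.3, 108.7, 67.6]
stone_mid 0.7 [318.9, 250.1, 117.5, 209.0]
c1 [[374.  81.]]
c2 [[267.  80.]]
k1 [[361. 119.]]
k2 [[280. 119.]]
```

View pics/w3.png

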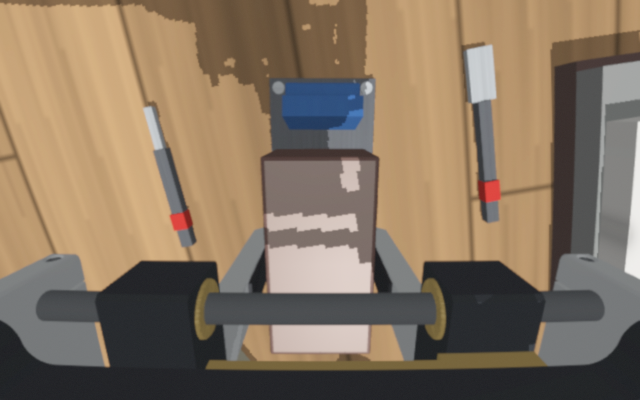

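Run:
```python
from h import *
s=read_state();P=s['eef_pos'];Rm=R.from_euler('xyz',s['eef_rot']).as_matrix()
for n,u,z in [('far top',[(262,158),(378,157)],P[2]-10.8+50),('near top',[(270,352),(370,352)],P[2]-10.8+50),('bed end',[(272,80),(376,78)],12),('bolts',[(278,87),(367,88)],14),('cheek top back',[(280,83),(363,82)],72)]:
    Q=w('wrist',u,z); print(n,((Q-P)@Rm).round(1).tolist())
```

```text
far top [[54.3, -27.1, -39.2], [54.8, 26.9, -39.2]]
near top [[-53.3, -27.8, -39.2], [-53.3, 28.0, -39.2]]
bed end [[114.9, -49.4, 148.6], [117.0, 57.8, 148.6]]
bolts [[107.7, -43.1, 146.6], [106.9, 48.6, 146.6]]
cheek top back [[104.0, -33.7, 88.6], [104.9, 36.3, 88.6]]
```

```bash
python3 -m jog '[[50,[0,0.05,0.3],0],[50,[0,0,0.4],0],[50,[0,0,0.5],0],[50,[0,0,0.5],0],[50,[0,0,0.4],0],[50,[0,0,0.3],0],[50,[0,0,0.15],0],[50,[0,0,0],0],[50,[0,0,0],0]]'
```

```text
clock: 11.15
eef_pos: [582.1, -21.9, 33.8]
eef_rot: [3.14, -0.0, 1.403]
wrist_force: [0.3, 0.1, -7.1]
finger_gap: 55.7
finger_force: 40.0
```

```bash
python3 -m jog '[[50,[0,0,0.1],0],[50,[0,0,0.1],0],[50,[0,0,0.01],0],[50,[0,0,0],0]]'; python3 -m jog '[[50,[-0.03,0,0],0],[50,[-0.03,0,0],0],[50,[0,0,0],0]]'
```

```text
clock: 11.55
eef_pos: [581.7, -21.9, 22.7]
eef_rot: [3.141, 0.0, 1.403]
wrist_force: [1.1, 0.5, -5.4]
finger_gap: 55.9
finger_force: 40.0
clock: 11.85
eef_pos: [581.2, -24.6, 22.7]
eef_rot: [3.141, -0.001, 1.402]
wrist_force: [1.1, 5.8, -5.9]
finger_gap: 55.9
finger_force: 40.0
```

```bash
python3 -m jog '[[50,[-0.02,0,0],0],[50,[0,0,0],0]]'; python3 -m jog '[[50,[-0.02,0,0],0],[50,[0,0,0],0]]'
```

```text
clock: 12.05
eef_pos: [581.1, -25.3, 22.7]
eef_rot: [3.141, -0.001, 1.402]
wrist_force: [1.5, 6.7, -5.4]
finger_gap: 55.9
finger_force: 40.0
clock: 12.25
eef_pos: [581.0, -26.1, 22.7]
eef_rot: [3.141, -0.001, 1.402]
wrist_force: [1.5, 7.7, -5.1]
finger_gap: 55.5
finger_force: 40.0
```

```bash
python3 -m jog '[[50,[0.032,0,0.01],0],[50,[0,0,0],0],[94,[0,0,0],0],[94,[0,0,0],0],[94,[0,0,0],0],[94,[0,0,-0.4],0],[94,[0,0,-0.7],0],[94,[0,0,-0.8],0],[94,[0,0,-0.8],0],[94,[0,0,-0.7],0],[94,[0,0,-0.6],0],[94,[0.63,-0.185,0],0],[94,[0.63,-0.185,0],0],[94,[0.63,-0.185,0],0],[94,[0.63,-0.185,0],0],[94,[0.63,-0.185,0],0],[94,[0.63,-0.185,0],0],[94,[0.63,-0.185,0],0],[94,[0.63,-0.185,0],0],[94,[0,0,0],0]]'
python3 - <<'E'
from h import *
snap('wrist','w4.png'); print(read_state()['eef_rot'])
for q in ['rack','wedge_mid','spare_mid']:
    for r in regions_of('wrist',q)[:2]: print(q,r['conf'],r['rect'].round() if hasattr(r['rect'],'round') else r['rect'], rectw('wrist',r['pixels'],40 if q=='rack' else 106))
E
```

```text
clock: 14.25
eef_pos: [549.5, 238.5, 222.0]
eef_rot: [-3.141, -0.0, 1.406]
wrist_force: [-0.2, -0.1, -0.6]
finger_gap: 93.7
finger_force: 0.0
[3.14156305e+00 1.38389705e-04 1.40496009e+00]
rack 0.66 [317.4, 119.5, 74.3, 118.6] (array([559.8, 310. ], dtype=float32), np.float32(131.6), np.float32(83.0), np.float32(-0.1692))
wedge_mid 0.72 [318.4, 86.9, 48.9, 49.4] (array([566.3, 338.9], dtype=float32), np.float32(44.9), np.float32(41.6), np.float32(1.4022))
wedge_mid 0.69 [339.5, 9.2, 37.3, 18.5] (array([595.9, 399.5], dtype=float32), np.float32(29.2), np.float32(15.5), np.float32(1.4073))
spare_mid 0.6 [318.4, 145.8, 43.1, 35.6] (array([556. , 284.3], dtype=float32), np.float32(40.6), np.float32(31.8), np.float32(1.385))
```

View pics/w4.png

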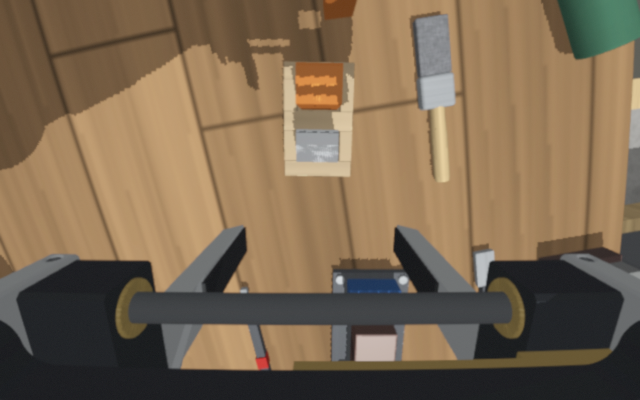

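```bash
python3 -m jog '[[80,[0.51,0,0.1],0],[80,[0.51,0,0.1],0],[80,[0.51,0,0.1],0],[80,[0.51,0,0.1],0],[80,[0,0,0.5],0],[80,[0,0,0.5],0],[80,[0,0,0.5],0],[80,[0,0,0.5],0],[80,[0,0,0.4],0],[80,[0,0,0.2],0],[80,[0,0,0.1],0],[80,[0,0,0],0]]'
python3 - <<'E'
from h import *
mv([565.8,339.5,67],yaw=1.402)
E
```

```text
clock: 15.65
eef_pos: [567.6, 335.7, 67.3]
eef_rot: [3.142, -0.0, 1.402]
wrist_force: [-0.3, 0.3, -0.6]
finger_gap: 80.2
finger_force: 0.0
to [565.8 339.5  67. ] units [ 0.068 -0.049  0.005]
twist 0.0 rows 0.0
```

```bash
python3 -m jog '[[80,[0.068,-0.045,0],0],[80,[0,0,0],0],[38,[0,0,0],0],[38,[0,0,0],0],[38,[0,0,0],0],[38,[0,0,0],0],[38,[0,0,0],0],[38,[0,0,-0.1],0],[38,[0,0,-0.3],0],[38,[0,0,-0.5],0],[38,[0,0,-0.6],0],[38,[0,0,-0.6],0],[38,[0,0,-0.4],0],[38,[0,0,0],0],[38,[0,0,0],0]]' 30
python3 - <<'E'
from h import *
t=-.168; y=61+2; c=np.array([581,-22]); p=c+np.array([-y*np.sin(t),y*np.cos(t)]); mv([*p,190],[*p,98],yaw=1.402)
E
```

```text
clock: 17.15
eef_pos: [565.5, 339.8, 192.0]
eef_rot: [3.141, -0.0, 1.403]
wrist_force: [-0.4, 0.2, -1.8]
finger_gap: 43.8
finger_force: 30.0
to [591.5  40.1 190. ] units [-5.823  1.516  0.04 ]
to [591.5  40.1  98. ] units [-5.823  1.515  1.88 ]
twist 0.0002 rows 0.0
```

```bash
python3 -m jog '[[38,[-0.582,0.15,0],0],[38,[-0.582,0.15,0],0],[38,[-0.582,0.15,0],0],[38,[-0.582,0.15,0],0],[38,[-0.582,0.15,0],0],[38,[-0.582,0.15,0],0],[38,[-0.582,0.15,0],0],[38,[-0.582,0.15,0],0],[38,[-0.582,0.15,0],0],[38,[-0.582,0.15,0],0],[38,[0,0,0],0],[38,[0,0,0],0]]' 30
python3 - <<'E'
from h import *
im=snap('wrist','w5.png'); 
cv2.imwrite('pics/w5c.png',cv2.resize(im[60:320,230:430,::-1],(460,598),interpolation=3))
for q in ['clamp','wedge_mid','stone_mid']:
    for r in regions_of('wrist',q)[:1]: print(q,r['conf'],np.round(r['rect']))
E
```

```text
clock: 18.35
eef_pos: [590.5, 40.1, 190.9]
eef_rot: [-3.14, 0.0, 1.401]
wrist_force: [-0.2, -0.0, -0.9]
finger_gap: 44.0
finger_force: 30.0
clamp 0.78 [321. 235.  93. 192.]
wedge_mid 0.93 [320. 247.  87.  77.]
stone_mid 0.58 [321. 242.  51. 104.]
```

View pics/w5c.png

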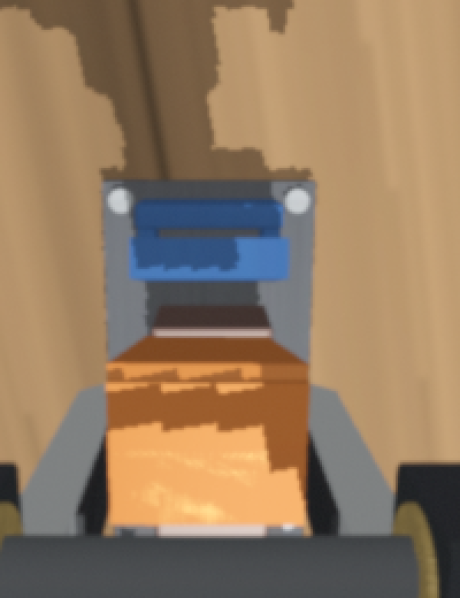

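Run:
```python
from h import *
s=read_state();P=s['eef_pos'];Rm=R.from_euler('xyz',s['eef_rot']).as_matrix()
zt=P[2]-67+6+100
for n,c,z in [('bed end',[(103,181),(315,181)],12),('cheek front',[(130,280),(289,280)],72),('stone edge',[(153,331),(271,331)],62),('wedge far',[(107,361),(308,361)],zt),('w line',[(107,381),(308,381)],zt),('wedge near',[(110,525),(306,525)],zt),('cheek back',[(137,200),(281,200)],72)]:
    u=np.array(c)/2.3+[230,60]; Q=w('wrist',u,z); print(n,((Q-P)@Rm).round(1).tolist())
```

```text
bed end [[53.9, -53.0, 179.8], [54.1, 55.5, 179.7]]
cheek front [[13.6, -33.7, 119.8], [13.7, 36.3, 119.7]]
stone edge [[-12.3, -24.8, 129.7], [-12.2, 29.9, 129.7]]
wedge far [[25.5, -21.3, -39.0], [25.6, 21.5, -39.0]]
w line [[21.0, -21.5, -39.0], [21.1, 21.6, -39.0]]
wedge near [[-13.5, -22.0, -39.0], [-13.4, 22.5, -39.0]]
cheek back [[48.4, -29.8, 119.8], [48.5, 31.9, 119.7]]
```

```bash
python3 -m jog '[[38,[0.065,0.03,0.2],0],[38,[0,0,0.4],0],[38,[0,0,0.4],0],[38,[0,0,0.3],0],[38,[0,0,0.2],0],[38,[0,0,0.1],0],[38,[0,0,0],0]]'; python3 -m jog '[[38,[0,0,0.08],0],[38,[0,0,0.06],0],[38,[0,0,0],0]]'
```

```text
clock: 19.25
eef_pos: [592.9, 43.5, 111.7]
eef_rot: [-3.141, 0.0, 1.403]
wrist_force: [-0.1, -1.0, -1.1]
finger_gap: 43.8
finger_force: 30.0
clock: 19.55
eef_pos: [592.9, 43.4, 105.0]
eef_rot: [-3.142, -0.0, 1.403]
wrist_force: [0.2, 0.4, -1.6]
finger_gap: 44.2
finger_force: 30.0
```

```bash
python3 -m jog '[[38,[0,0,0.06],0],[38,[0,0,0],0]]'; python3 -m jog '[[38,[0,0,0.05],0],[38,[0,0,0],0]]';python3 -m jog '[[38,[0,0,0.04],0],[38,[0,0,0],0]]'
```

```text
clock: 19.75
eef_pos: [592.9, 43.4, 101.9]
eef_rot: [-3.141, -0.0, 1.403]
wrist_force: [-0.7, 1.2, -1.4]
finger_gap: 43.6
finger_force: 30.0
clock: 19.95
eef_pos: [592.9, 43.3, 99.4]
eef_rot: [-3.142, 0.0, 1.403]
wrist_force: [0.4, -0.2, -2.1]
finger_gap: 43.9
finger_force: 30.0
clock: 20.15
eef_pos: [593.1, 43.1, 97.8]
eef_rot: [3.141, 0.0, 1.403]
wrist_force: [-0.5, -2.9, 1.9]
finger_gap: 43.7
finger_force: 30.0
```

```bash
python3 -m jog '[[80,[0,0,0],0],[80,[0,0,0],0],[80,[0,0,0],0],[80,[0,0,-0.35],0],[80,[0,0,-0.6],0],[80,[0,0,-0.8],0],[80,[0,0,-0.8],0],[80,[0,0,-0.5],0],[80,[-0.788,0.064,0],0],[80,[-0.788,0.064,0],0],[80,[-0.788,0.064,0],0],[80,[-0.788,0.064,0],0],[80,[-0.788,0.064,0],0],[80,[-0.788,0.064,0],0],[80,[-0.788,0.064,0],0],[80,[-0.788,0.064,0],0],[80,[-0.788,0.064,0],0],[80,[-0.788,0.064,0],0],[80,[-0.788,0.064,0],0],[80,[0,0,0],0]]'
python3 - <<'E'
from h import *
a=snap('wrist','w6.png'); T=c2w('wrist')[2]
for c in ('wrist','top'):
    if c=='top': b=snap('top','t6.png')
    for q in ['pad','mallet_grip']:
        for r in regions_of(c,q)[:2]:
            print(c,q,round(r['conf'],2),np.round(r['rect']), rectw(c,r['pixels'],6))
s=cv2.resize(b[185:255,310:410,::-1],(600,420),interpolation=3)
o=np.zeros((420,640+0,3),'uint8')
big=cv2.resize(a[:,:,::-1],(560,350)); cv2.imwrite('pics/m6.png',np.vstack([cv2.resize(a[0:220,:,::-1],(720,248)),cv2.resize(b[185:245,310:430,::-1],(680,340),interpolation=3).repeat(1,1) if 0 else cv2.resize(b[185:245,310:430,::-1],(720,350),interpolation=3)]))
E
```

```text
clock: 22.15
eef_pos: [553.6, -393.8, 248.9]
eef_rot: [-3.14, -0.0, 1.398]
wrist_force: [0.0, -0.2, -0.5]
finger_gap: 80.0
finger_force: 0.0
wrist pad 0.56 [330. 128.  72.  73.] (array([ 579.9, -329.3], dtype=float32), np.float32(99.6), np.float32(96.6), np.float32(1.0977))
wrist mallet_grip 0.6 [335. 120.  50.  54.] (array([ 587.3, -318. ], dtype=float32), np.float32(70.3), np.float32(68.3), np.float32(-0.9455))
top pad 0.84 [470. 211.  33.  35.] (array([ 577. , -322.8], dtype=float32), np.float32(96.9), np.float32(80.8), np.float32(-1.0941))
top mallet_grip 0.68 [475. 208.  33.  27.] (array([ 588.7, -344.5], dtype=float32), np.float32(101.0), np.float32(64.2), np.float32(0.014))
```

View pics/m6.png

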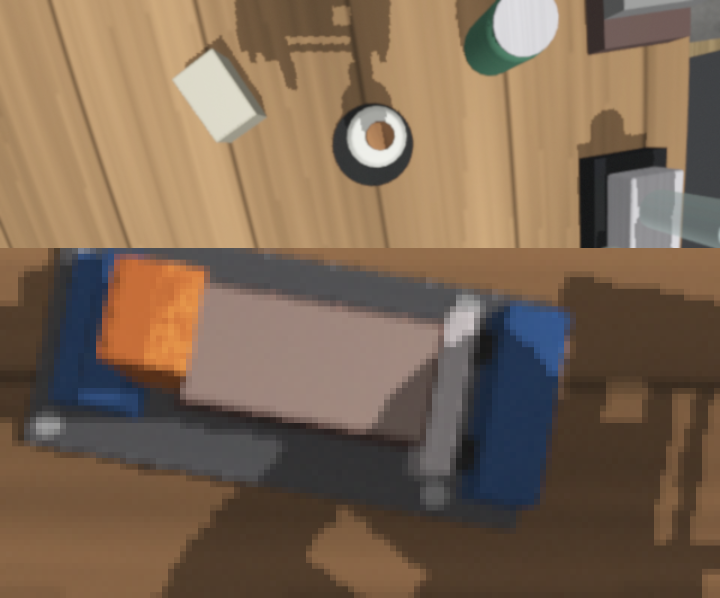

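Run:
```python
from h import *
print(w('wrist',[(337.8,119.8)],138),w('wrist',[(335,120)],74), w('wrist',[(330,128)],6)); p=(w('wrist',[(337.8,119.8)],138)[0]+w('wrist',[(335,120)],74)[0])/2
print(p); mv([p[0],p[1],180],[p[0],p[1],97],yaw=1.4)
```

```text
[[ 584.60538687 -318.19066457  138.        ]] [[ 585.33573982 -317.3584291    74.        ]] [[ 580.47089102 -326.18549839    6.        ]]
[ 584.97056334 -317.77454684  106.        ]
to [ 585.  -317.8  180. ] units [1.496 0.344 1.409]
to [ 585.  -317.8   97. ] units [1.496 0.343 3.069]
twist 0.0013 rows 0.0
```

```bash
python3 -m jog '[[80,[0.5,0.115,0.3],0],[80,[0.5,0.115,0.3],0],[80,[0.5,0.115,0.3],0],[80,[0,0,0.5],0],[80,[0,0,0.6],0],[80,[0,0,0.5],0],[80,[0,0,0.4],0],[80,[0,0,0.17],0],[80,[0,0,0],0],[80,[0,0,0],0]]'
python3 - <<'E'
from h import *
mv([585,-317.8,97],yaw=1.4)
E
```

```text
clock: 23.45
eef_pos: [585.2, -318.7, 97.9]
eef_rot: [3.14, 0.001, 1.403]
wrist_force: [0.1, 0.3, 0.4]
finger_gap: 80.0
finger_force: 0.0
to [ 585.  -317.8   97. ] units [ 0.017 -0.007  0.018]
twist 0.001 rows 0.0
```

```bash
python3 -m jog '[[18,[0,0,0],0],[18,[0,0,0],0],[18,[0,0,0],0],[18,[0,0,0],0],[18,[0,0,0],0],[18,[0,0,0],0],[18,[0,0,0],0],[18,[0,0,0],0],[18,[0,0,0],0]]' 55
python3 -m jog '[[18,[0,0,-0.2],0],[18,[0,0,-0.5],0],[18,[0,0,-0.7],0],[18,[0,0,-0.7],0],[18,[0,0,-0.7],0],[18,[0,0,-0.6],0],[18,[0.656,-0.095,0],0],[18,[0.656,-0.095,0],0],[18,[0.656,-0.095,0],0],[18,[0.656,-0.095,0],0],[18,[0.656,-0.095,0],0],[18,[0.656,-0.095,0],0],[18,[0.656,-0.095,0],0],[18,[0.656,-0.095,0],0],[18,[0.656,-0.095,0],0],[18,[0.656,-0.095,0],0],[18,[0.656,-0.095,0],0],[18,[0,0,0],0],[18,[0,0,0],0]]'
python3 - <<'E'
from h import *
mv([593.6,46,229])
snap('wrist','w7.png')
E
```

```text
clock: 24.35
eef_pos: [584.6, -318.7, 96.5]
eef_rot: [-3.141, -0.0, 1.403]
wrist_force: [-0.9, 0.6, -0.2]
finger_gap: 24.3
finger_force: 55.0
clock: 26.25
eef_pos: [593.3, 46.1, 266.7]
eef_rot: [-3.141, 0.0, 1.404]
wrist_force: [-0.5, -0.5, -5.8]
finger_gap: 24.0
finger_force: 55.0
to [593.6  46.  229. ] units [-0.     0.006  0.754]
```

View pics/w7.png

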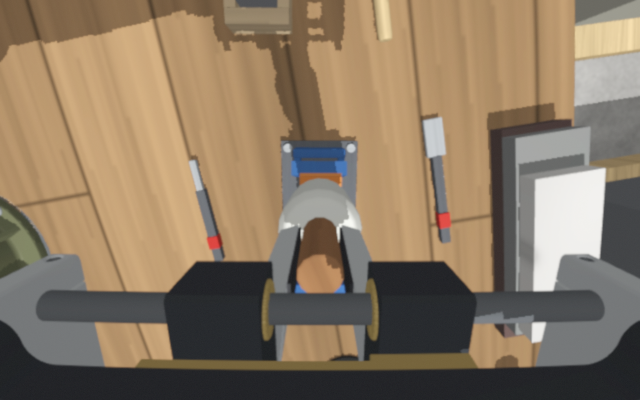

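```bash
python3 -m jog '[[18,[0,0,0.3],0],[18,[0,0,0.3],0],[18,[0,0,0.14],0],[18,[0,0,0.1],0],[18,[0,0,0],0]]'; python3 -m jog '[[18,[0,0,0.04],0],[18,[0,0,0],0]]'; python3 -m jog '[[18,[0,0,0.04],0],[18,[0,0,0],0]]'
```

```text
clock: 26.8
eef_pos: [593.6, 45.1, 224.7]
eef_rot: [3.141, 0.0, 1.402]
wrist_force: [-0.4, 0.5, -5.4]
finger_gap: 24.4
finger_force: 55.0
clock: 27.0
eef_pos: [593.8, 45.5, 223.3]
eef_rot: [3.14, 0.0, 1.402]
wrist_force: [-0.7, -1.4, -1.3]
finger_gap: 24.4
finger_force: 55.0
clock: 27.2
eef_pos: [593.8, 45.5, 221.1]
eef_rot: [3.14, 0.0, 1.403]
wrist_force: [0.0, -1.9, 2.2]
finger_gap: 24.2
finger_force: 55.0
```

```bash
python3 -m jog '[[18,[0,0,0.06],0],[18,[0,0,0.06],0],[18,[0,0,0],0]]'; python3 -m jog '[[18,[0,0,-0.4],0],[18,[0,0,-0.4],0],[18,[0,0,0],0],[18,[0,0,0.4],0],[18,[0,0,0.35],0],[18,[0,0,0],0]]'; python3 -m jog '[[18,[0,0,0.06],0],[18,[0,0,0.04],0],[18,[0,0,0],0]]'
```

```text
clock: 27.5
eef_pos: [593.6, 45.7, 214.3]
eef_rot: [3.142, -0.0, 1.403]
wrist_force: [0.4, -0.9, 0.7]
finger_gap: 24.4
finger_force: 55.0
clock: 28.1
eef_pos: [592.4, 45.9, 213.5]
eef_rot: [-3.136, 0.001, 1.403]
wrist_force: [-0.4, 0.9, -5.4]
finger_gap: 24.0
finger_force: 55.0
clock: 28.4
eef_pos: [593.5, 45.8, 212.1]
eef_rot: [-3.142, -0.0, 1.403]
wrist_force: [-0.4, -0.5, -6.2]
finger_gap: 24.0
finger_force: 55.0
```

```bash
for i in 1 2 3; do :; done; python3 -m jog '[[18,[0,0,0.03],0],[18,[0,0,0],0],[18,[0,0,0],0]]'; python3 -m jog '[[18,[0,0,0.03],0],[18,[0,0,0],0],[18,[0,0,0],0]]'; python3 -m jog '[[18,[0,0,0.03],0],[18,[0,0,0],0],[18,[0,0,0],0]]'
```

```text
clock: 28.7
eef_pos: [593.9, 45.8, 211.8]
eef_rot: [3.14, -0.0, 1.403]
wrist_force: [-1.2, 0.3, 6.9]
finger_gap: 24.3
finger_force: 55.0
clock: 29.0
eef_pos: [594.1, 45.8, 211.6]
eef_rot: [3.138, -0.001, 1.403]
wrist_force: [-3.9, 0.3, 15.6]
finger_gap: 24.3
finger_force: 55.0
clock: 29.3
eef_pos: [594.3, 45.7, 211.3]
eef_rot: [3.137, -0.001, 1.403]
wrist_force: [-5.6, -0.9, 24.8]
finger_gap: 23.9
finger_force: 55.1
```

```bash
python3 -m jog '[[18,[0,0,-0.4],0],[18,[0,0,-0.4],0],[18,[0,0,0],0],[18,[0,0,0],0],[18,[0,0,0.4],0],[18,[0,0,0.3],0],[18,[0,0,0.1],0],[18,[0,0,0],0],[18,[0,0,0],0]]';  python3 -m jog '[[18,[0,0,0.02],0],[18,[0,0,0],0],[18,[0,0,0],0]]'; python3 -m jog '[[18,[0,0,-0.3],0],[18,[0,0,-0.5],0],[18,[0,0,-0.7],0],[18,[0,0,0],0],[18,[0,0,0],0]]'
```

```text
clock: 30.2
eef_pos: [593.6, 45.7, 209.2]
eef_rot: [3.14, -0.0, 1.403]
wrist_force: [-6.6, -0.6, 19.3]
finger_gap: 24.4
finger_force: 55.1
clock: 30.5
eef_pos: [593.7, 45.6, 209.2]
eef_rot: [3.139, -0.0, 1.403]
wrist_force: [-8.3, -0.9, 27.5]
finger_gap: 24.4
finger_force: 55.1
clock: 31.0
eef_pos: [593.3, 45.7, 279.8]
eef_rot: [-3.14, 0.0, 1.403]
wrist_force: [0.5, -2.1, -6.5]
finger_gap: 24.4
finger_force: 55.0
```

```bash
python3 -m jog '[[18,[0,0,0.6],0],[18,[0,0,0.5],0],[18,[0,0,0.3],0],[18,[0,0,0.05],0],[18,[0,0,0],0]]'; python3 -m jog '[[18,[0,0,-0.4],0],[18,[0,0,-0.4],0],[18,[0,0,0],0],[18,[0,0,0.4],0],[18,[0,0,0.4],0],[18,[0,0,0.03],0],[18,[0,0,0],0]]'; python3 -m jog '[[18,[0,0,-0.3],0],[18,[0,0,-0.5],0],[18,[0,0,-0.7],0],[18,[0,0,0],0],[18,[0,0,0],0]]'
```

```text
clock: 31.5
eef_pos: [592.8, 45.7, 207.3]
eef_rot: [-3.139, 0.0, 1.403]
wrist_force: [-3.1, 0.7, 4.0]
finger_gap: 24.1
finger_force: 55.0
clock: 32.2
eef_pos: [592.7, 45.7, 204.9]
eef_rot: [-3.138, 0.001, 1.403]
wrist_force: [0.4, -0.2, -4.6]
finger_gap: 24.3
finger_force: 55.0
clock: 32.7
eef_pos: [593.3, 45.7, 280.8]
eef_rot: [-3.14, 0.0, 1.403]
wrist_force: [0.2, 0.4, -6.3]
finger_gap: 24.1
finger_force: 55.0
```

Run:
```python
from h import *
a=cv2.imread('pics/w7.png',0); b=cv2.cvtColor(snap('wrist','w8.png'),cv2.COLOR_RGB2GRAY)
for n,(y0,y1,x0,x1) in dict(head=(176,230,270,370),handle=(215,297,296,346)).items():
    t=a[y0:y1,x0:x1]; r=cv2.matchTemplate(b[y0-30:y1+30,x0-30:x1+30],t,cv2.TM_CCOEFF_NORMED); _,m,_,l=cv2.minMaxLoc(r); print(n,m,l[0]-30,l[1]-30)
for i,im in (('w7',cv2.imread('pics/w7.png')),('w8',cv2.imread('pics/w8.png'))):
    print(i,im[215:305:3,320].tolist())
h=calibration('wrist'); T=np.array(h['hand_eye'])
for L in (0,10): # top of handle: 22 above the grasp point -> tool z = -18.8-22-L
    p=np.linalg.inv(T)@[0,0,-40.8-L,1]; K=np.array(h['mtx']); q=K@p[:3]; p2=np.linalg.inv(T)@[0,0,91-L,1]; q2=K@p2[:3]; p3=np.linalg.inv(T)@[31,0,21-L,1];q3=K@p3[:3];print(L,(q/q[2])[:2],(q2/q2[2])[:2],(q3/q3[2])[:2])
```

```text
head 0.7850531935691833 0 1
handle 0.8964284658432007 0 2
w7 [[161, 165, 164], [68, 84, 103], [45, 65, 93], [46, 66, 93], [45, 66, 92], [48, 69, 98], [48, 70, 98], [47, 69, 97], [49, 70, 98], [48, 69, 97], [47, 68, 96], [49, 70, 98], [46, 68, 96], [64, 94, 132], [92, 133, 180], [93, 134, 181], [92, 132, 178], [90, 130, 178], [91, 132, 177], [91, 132, 177], [91, 132, 177], [91, 132, 178], [91, 131, 178], [93, 133, 180], [94, 136, 183], [96, 137, 184], [74, 87, 109], [71, 68, 65], [76, 73, 70], [77, 74, 72]]
w8 [[160, 165, 164], [160, 164, 163], [78, 91, 107], [46, 66, 92], [45, 65, 91], [45, 65, 91], [47, 68, 96], [47, 69, 97], [47, 68, 97], [49, 69, 97], [48, 69, 97], [47, 69, 96], [48, 69, 97], [48, 70, 97], [47, 69, 96], [66, 97, 135], [91, 132, 179], [92, 133, 179], [91, 131, 177], [90, 130, 177], [90, 131, 177], [91, 132, 177], [90, 131, 177], [90, 130, 176], [89, 130, 176], [91, 132, 178], [72, 85, 105], [68, 67, 63], [74, 72, 68], [77, 75, 72]]
0 [319.98808311 266.52996707] [319.78784995 201.78872355] [319.92999504 183.05897483]
10 [320.0180812  276.22922698] [319.79636919 204.54324317] [319.94895828 185.94834048]
```

```bash
python3 -m jog '[[18,[-0.6,0.09,0],0],[18,[-0.6,0.09,0],0],[18,[-0.6,0.09,0],0],[18,[-0.6,0.09,0],0],[18,[-0.6,0.09,0],0],[18,[-0.6,0.09,0],0],[18,[-0.6,0.09,0],0],[18,[-0.6,0.09,0],0],[18,[-0.6,0.09,0],0],[18,[0,0,0],0]]'
python3 - <<'E'
from h import *
b=snap('top','t9.png'); s=snap('scene','s9.png')
A=cv2.imread('pics/t6.png'); B=b[:,:,::-1]
for n,(y0,y1,x0,x1) in dict(stone=(190,222,340,386),jaw=(190,226,378,390),bed_end=(180,232,310,330),wedge=(184,212,322,348)).items():
    t=A[y0:y1,x0:x1]; r=cv2.matchTemplate(cv2.resize(B[y0-8:y1+8,x0-8:x1+8],None,fx=4,fy=4,interpolation=2),cv2.resize(t,None,fx=4,fy=4,interpolation=2),cv2.TM_CCOEFF_NORMED); _,m,_,l=cv2.minMaxLoc(r); print(n,round(m,3),(l[0]/4-8),(l[1]/4-8))
print('expected px shift 3mm',px('top',[581,-25,62])-px('top',[581.5,-22,62]))
t=-.168; f=lambda a,b,h:[581.5+a*np.cos(t)-b*np.sin(t),-20.8+a*np.sin(t)+b*np.cos(t),h]
for q in ('wedge_mid','jaw'):
  for r in regions_of('scene',q)[:4]: print(q,r['conf'],r['rect'])
for z in (122,137): print('wedge top corners',z,px('scene',[f(22,y0,z) for y0 in ((47,84) if z==122 else (50,87))]+[f(-22,y0,z) for y0 in ((47,84) if z==122 else (50,87))]).round(1).tolist())
l=cv2.resize(s[150:240,245:345,::-1],(500,450),interpolation=3); r=cv2.resize(b[185:245,310:410,::-1],(300,180),interpolation=3); r2=cv2.imread('pics/w8.png')[140:320,240:400]; r2=cv2.resize(r2,(300,270))
cv2.imwrite('pics/m9.png',np.hstack([l,np.vstack([r,r2])]))
E
```

```text
clock: 33.75
eef_pos: [587.2, -230.4, 279.3]
eef_rot: [-3.137, -0.0, 1.399]
wrist_force: [-0.6, 0.2, -5.9]
finger_gap: 24.2
finger_force: 55.0
stone 0.573 -3.75 -0.75
jaw 0.566 1.25 0.25
bed_end 0.769 0.75 0.25
wedge 0.819 1.5 0.75
expected px shift 3mm [[1.140319   0.20508129]]
wedge_mid 0.76 [302.2, 192.2, 22.2, 31.8]
wedge_mid 0.65 [481.8, 243.4, 38.4, 43.7]
wedge_mid 0.52 [429.6, 264.4, 19.8, 22.7]
jaw 0.63 [270.5, 180.8, 17.7, 20.8]
wedge top corners 122 [[292.3, 183.4], [302.0, 189.8], [303.3, 175.0], [313.0, 181.2]]
wedge top corners 137 [[292.8, 180.1], [302.5, 186.5], [303.9, 171.6], [313.6, 177.9]]
```

View pics/m9.png

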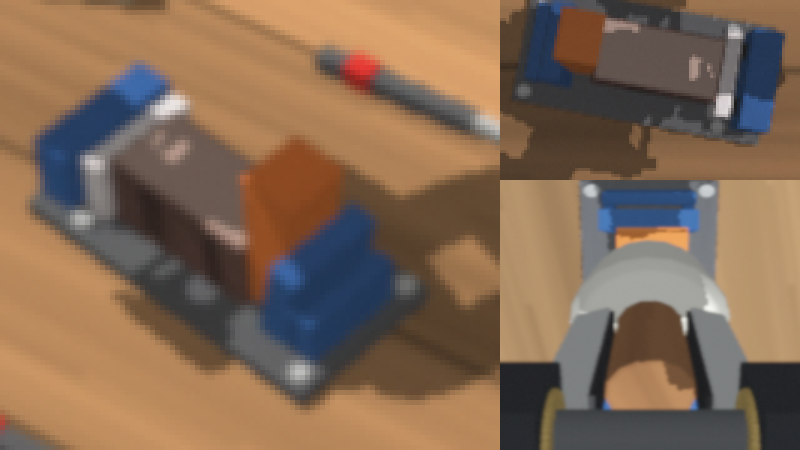

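Run:
```python
from h import *
t=-.168; f=lambda a,b,h:[581.5+a*np.cos(t)-b*np.sin(t),-20.8+a*np.sin(t)+b*np.cos(t),h]
for n,p,o in [('bedcorner',f(55,115,0),(305.6,231)),('stone R',f(28,47,62),(294.4,198)),('stone L',f(28,-63,62),(267.4,183)),('cheek',f(35,75,72),(300,207)),('cheek back',f(-35,75,72),(316.8,191.5)),('bed left',f(55,-115,6),(251.5,191.5)),
 ('w a',f(-22,47,122),(304.4,177.4)),('w b',f(22,47,122),(294,186)),('w c',f(-22,84,122),(313.6,185.6)),('w d',f(22,84,122),(304.4,193.2))]: print(n,(np.array(o)-px('scene',p)[0]).round(1))
```

```text
bedcorner [1.8 0.1]
stone R [ 2.3 -1.2]
stone L [1.9 2. ]
cheek [2.7 3.9]
cheek back [2.5 2. ]
bed left [2.4 0.9]
w a [1.1 2.4]
w b [1.7 2.6]
w c [0.6 4.4]
w d [2.4 3.4]
```

```bash
python3 -m jog '[[18,[-0.45,0.05,0.2],0],[18,[-0.45,0.05,0.4],0],[18,[-0.45,0.05,0.4],0],[18,[-0.45,0.05,0.4],0],[18,[0,0,0.4],0],[18,[0,0,0.3],0],[18,[0,0,0],0],[18,[0,0,0],0],[18,[0,0,0],0]]'
python3 - <<'E'
from h import *
mv([582.5,-321,105],[582.5,-321,90],yaw=1.403)
E
```

```text
clock: 34.85
eef_pos: [583.7, -317.3, 179.1]
eef_rot: [3.14, 0.001, 1.403]
wrist_force: [-0.7, -1.0, -5.7]
finger_gap: 23.9
finger_force: 55.0
to [ 582.5 -321.   105. ] units [-0.075 -0.015  1.483]
to [ 582.5 -321.    90. ] units [-0.075 -0.015  1.783]
twist 0.0001 rows 0.0
```

```bash
python3 -m jog '[[18,[-0.075,-0.015,0.3],0],[18,[0,0,0.4],0],[18,[0,0,0.4],0],[18,[0,0,0.3],0],[18,[0,0,0.1],0],[18,[0,0,0],0],[18,[0,0,0],0]]'; python3 -m jog '[[18,[0,0,0.08],0],[18,[0,0,0],0],[18,[0,0,0],0]]'; python3 -m jog '[[18,[0,0,0.06],0],[18,[0,0,0],0],[18,[0,0,0],0]]'
```

```text
clock: 35.55
eef_pos: [582.1, -321.5, 103.5]
eef_rot: [3.14, 0.001, 1.403]
wrist_force: [-0.6, 0.7, -4.6]
finger_gap: 24.4
finger_force: 55.0
clock: 35.85
eef_pos: [581.8, -321.3, 98.8]
eef_rot: [3.141, 0.0, 1.403]
wrist_force: [0.1, 0.8, -5.3]
finger_gap: 24.1
finger_force: 55.0
clock: 36.15
eef_pos: [581.7, -321.2, 95.5]
eef_rot: [-3.141, -0.0, 1.403]
wrist_force: [-0.6, -0.3, -4.6]
finger_gap: 24.4
finger_force: 55.0
```

```bash
python3 -m jog '[[18,[0,0,0.06],0],[18,[0,0,0],0],[18,[0,0,0],0]]'; python3 -m jog '[[18,[0,0,0.04],0],[18,[0,0,0],0],[18,[0,0,0],0]]'; python3 -m jog '[[18,[0,0,0.03],0],[18,[0,0,0],0],[18,[0,0,0],0]]'
```

```text
clock: 36.45
eef_pos: [581.7, -321.2, 92.4]
eef_rot: [-3.141, -0.0, 1.403]
wrist_force: [0.3, 0.0, -4.4]
finger_gap: 24.2
finger_force: 55.0
clock: 36.75
eef_pos: [582.0, -321.4, 91.5]
eef_rot: [3.14, 0.0, 1.403]
wrist_force: [-1.0, 1.1, 4.4]
finger_gap: 23.9
finger_force: 55.0
clock: 37.05
eef_pos: [582.2, -321.5, 91.5]
eef_rot: [3.139, 0.001, 1.403]
wrist_force: [-6.5, 4.7, 16.8]
finger_gap: 24.5
finger_force: 55.0
```

```bash
python3 -m jog '[[18,[0,0,-0.03],0],[18,[0,0,0],0],[80,[0,0,0],0],[80,[0,0,0],0],[80,[0,0,0],0],[80,[0,0,0],0],[80,[0,0,-0.3],0],[80,[0,0,-0.6],0],[80,[0,0,-0.7],0],[80,[0,0,-0.7],0],[80,[0,0,-0.6],0],[80,[-0.5,0,0],0],[80,[-0.5,0,0],0],[80,[-0.5,0,0],0],[80,[0,0,0],0],[80,[0,0,0],0]]'
python3 - <<'E'
from h import *
snap('wrist','w10.png')
for q in ['pad','mallet_grip']:
    for r in regions_of('wrist',q)[:1]: print(q,round(r['conf'],2),np.round(r['rect']),rectw('wrist',r['pixels'],6))
P=[[582,-321.3,138],[582,-321.3,76],[582,-321.3,6]]; print(px('wrist',P).round(1).tolist())
b=snap('top','t10.png'); A=cv2.imread('pics/t6.png')
r=regions_of('top','jaw')[:1]; print([ (x['conf'],x['rect']) for x in r], [x['rect'] for x in regions_of('top','wedge_mid')[:4]])
# wedge colour mask, top: centroid before/after
for n,im in (('before',A),('after',b[:,:,::-1])):
    c=cv2.cvtColor(im[175:225,315:350],cv2.COLOR_BGR2HSV); m=cv2.inRange(c,(3,140,40),(20,255,255)); ys,xs=np.nonzero(m); print(n,len(xs),xs.mean()+315,ys.mean()+175)
t=-.168; f=lambda a,b,h:[581.5+a*np.cos(t)-b*np.sin(t),-20.8+a*np.sin(t)+b*np.cos(t),h]
print('exp', px('top',[f(0,65.5,122),f(0,68.5,137)]).round(1).tolist())
E
```

```text
clock: 38.65
eef_pos: [569.1, -395.1, 236.2]
eef_rot: [3.141, -0.0, 1.402]
wrist_force: [0.1, 0.0, 1.1]
finger_gap: 80.3
finger_force: 0.0
pad 0.8 [318. 126.  78.  78.] (array([ 579.4, -330.7], dtype=float32), np.float32(99.2), np.float32(98.3), np.float32(-0.1389))
mallet_grip 0.73 [321. 124.  50.  57.] (array([ 580.7, -326. ], dtype=float32), np.float32(71.5), np.float32(69.8), np.float32(-0.9526))
[[320.0, 119.8], [319.9, 120.9], [319.8, 121.7]]
[(0.61, [383.9, 211.8, 11.9, 30.7])] [[146.7, 230.4, 55.7, 21.1], [335.5, 199.3, 17.7, 17.4], [187.9, 195.4, 17.9, 14.7]]
before 298 334.71812080536915 196.81208053691276
after 287 336.0 197.70731707317074
exp [[336.8, 197.7], [335.7, 196.8]]
```

```bash
python3 -c "from cell import *; print(sign_off())"
```

```text
the job is handed in; nothing more can be done
None
```

I handed the job in at about 39 s: the granite block lies against the jaw, the orange wedge is tapped home in five separate mallet taps, and the mallet stands upright on its pad. I judged the jaw to be on its stop from the camera shift and from how hard the wedge resisted the mallet, not from a direct reading.

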